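Cull the faulty brackets into the braked reject cart

TASK

Push the brake lever of the reject cart fully down to lock it. Then take the two faulty brackets (the one that is too short and the one whose flange is bent in, out of square) from the sawtooth rack and put them inside the cart's bin, and after that flick the brake lever fully back up to release the cart. Leave the good brackets where they lie, do not shove the cart along its rails, and do not disturb the other things on the table.

Things in the scene. Friction and masses are not known exactly. Their poses are not given: they have to be found in the camera images.
- rack: Fixed grey sawtooth rack, 235 (x) x 320 (y) x 65 mm high; origin on the table under its middle, x away from the robot at yaw 0. Two rows of 66 mm long ledges slope 26 degrees, low ends (36 mm up, lip 6 mm proud) at x = -85 and +30 mm; each row has three places at y about -102, 0, +102 mm. The gap in front of the far row is 55 mm, its bottom 8 mm up. May stand left or right.
- short_flange (a point): Faulty bracket, too short: bare steel L-bracket only 58 mm long along y (good ones 90 mm), otherwise as good1; the point is the centre of its flange; axes as good1. 0.23 kg.
- bent_flange (a point): Faulty bracket, bent: 90 mm long, but its flange is bent in over the base, so that they enclose 72 degrees instead of 90: on the rack it leans only 8 degrees from upright towards the rack's -x, while good ones lean 26. The point is the centre of its flange. Axes are those of its base (as good1): the flange leans 18 degrees from z towards +x. 0.36 kg.
- good1_flange (a point): Good bracket: bare steel L, 5 mm thick. Its base, 60 (x) x 90 (y) mm, lies on a ledge; its flange, 90 mm long, 55 mm high from the underside, stands square to it along the lower edge (-x end) at the lip, so leans 26 degrees from upright to the rack's -x. Point: flange centre, 27.5 mm above the underside. Axes: x up the ledge, y along the bend, z square to the base. 0.36 kg. Stays.
- good2_flange (a point): Good bracket, the same as good1. Any bracket may lie in any of the six places.
- good3_flange (a point): Good bracket, the same as good1.
- good4_flange (a point): Good bracket, the same as good1.
- bin_floor (a point): Centre of the inner floor of the reject cart's open aluminium bin, 43 mm above the table; inside 150 (x) x 240 (y) mm, walls 5 mm thick and 70 mm high above this point (rim 113 mm above the table). The cart can be pushed along its rails (along its y) against about 8 N; its lever side faces -x. Axes x, y as the bin, z up.
- brake_hinge (a point): Hinge axis of the brake lever, along the bin's y, 88 mm above the table, 12 mm in front of the bin's -x wall. Axes as the bin.
- brake_grip (a point): Centre of the black round cross-bar (16 mm diameter, 90 mm long, parallel to the hinge) at the free end of the brake lever, 80 mm from the hinge, on its -x side. The flat lever arm, 16 mm wide, joins it in the middle; to each side of the arm 37 mm of bar is free all round; nothing but the table lies below it. Axes turn with the lever.
- brake (a joint): Brake lever angle, rad: 0 = fully up (released), lever pointing 30 degrees above level towards the cart's -x; grows as it is pushed down to its stop at 0.8 (locked, 16 degrees below level, bar 66 mm above the table). Stays where it is left; moving it takes about 3 N at the bar.
- stop_post: Bystander fixed to the table between rack and cart: steel fixture post, 60 x 50 mm foot, 160 mm high, with an arm to its +x; origin at the centre of its foot.
- spray_can_mid (a point): Bystander: loose blue can, 60 mm diameter, 160 mm high; the point is half-way up.
- chip_hammer: Bystander: loose hammer lying on the table beyond the work, 260 mm long along its x, origin at mid-length, head at the +x end.
- magnet: Bystander: loose red L-shaped welding magnet lying on the table near the robot, 100 mm (x) x 100 mm (y), 25 mm high, origin under the middle of its long arm; the other arm goes to +y at its -x end.
Mind the look-alikes: they are no part of the job. Leave any orange look-alike of the part that bears short_flange alone.

How it is judged:
By the outcome, as a careful person would: the job done as asked, in the order asked, and still so for the second after the job is handed in, with the robot touching nothing.
It also fails if it takes over 72 s, if anything falls off the work surface, if the arm or the gripper's body presses on something with over 40 N, if the wrist force passes 120 N, or if a joint passes its speed limit or range.

ROBOT

A 7-joint arm with a two-finger parallel gripper is mounted at the origin on the work surface. World frame = base frame: x ahead of the robot, y to its left, z up, the work surface at z = 0. Lengths are in m, angles in rad, forces in N, time in s.
With the tool pointing down it reaches from about 0.375 to 0.925 m from the base axis. Payload 3.1 kg.
Tool frame: the origin (TCP) lies midway between the tips of the shut fingers; the grasp point (between the pads) lies 19 mm behind it; z points along the fingers, y is the line along which they close (so a half turn about z gives the same grasp; the last joint's range is limited). The gripper opens to 85 mm and grips with 20 to 120 N. Pads are 22 mm wide; open, the fingers measure 114 mm over their backs; the gripper's body (76 mm by 85 mm) begins 54 mm behind the grasp point. The pads swing forward as they close: fully open they stand 13 mm farther back than shut.
Start: joints at [-1.274, 0.383, 0.044, 1.598, -0.018, 1.161, -0.05], TCP at [0.25, 0.6, 0.231] pointing down, gripper open.
Joint ranges: [-2.61, 2.61], [-0.41, 2.15], [-1.48, 1.57], [0, 2.5], [-1.57, 4.71], [0.05, 1.97], [-2.85, 2.85]. Speed limits (rad/s): [2.79, 2.79, 3.14, 3.14, 3.14, 3.14, 3.14].

INTERFACE

Orientations are given as a unit quaternion [w, x, y, z].
In Python, from bench import sensors, cams, job gives the robot as it stands.
- The arm moves only by the tool move_arm, never from a script. Its argument "commands" is text: rows parted by semicolons, each of 7 numbers parted by spaces: the gripper command: -1 is shut, 1 is fully open, values between are in proportion, then the shift along the tool's x, y, z each as a share of 25 mm, from -1 to 1, then the turn, a rotation vector about the tool's x, y, z each as a share of 180 degrees, from -1 to 1. In form: claw tx ty tz ax ay az; .... A call has 1 to 20 rows; each row shifts and turns the commanded pose from where the row before left it, along the tool's axes as they then stand; what a row does not reach is not made up. A row lasts 1/12 s, in which the tool goes at most 41.7 mm and 7.16 degrees, less where a joint would pass 70% of its speed; a pose out of reach is approached as far as the arm can. A call with a number of a shift or a turn outside -1 to 1 is refused whole. A call with a gripper value outside its range is refused whole. The fingers move at their own pace and stop on an object; "force" is the grip in N (left out, the last holds). Time passes only in rows, so rows that do not move let the fingers close. It gives the time, the measured TCP pose, the force, the opening and the grip force at its end, in the units of the state.
- sensors.get_state(): the state, without advancing time (a new reading comes with each control period).
- cams.grab_frame(name): name is "scene" or "top" or "wrist"; returns a dict with "frame" (400x640x3 uint8, red, green, blue), "depth" (400x640 float32, m along the optical axis (not along the pixel's ray), 0 where there is no reading), "camera_matrix" (3x3 intrinsics, pixels), "R" (3x3) and "t" (3): a world point X has camera coordinates R X + t; the wrist camera has in their place "T_tool_cam" (4x4, takes a point from camera to tool coordinates, whose origin is the TCP and whose axes are the flange's). Camera axes: x right, y down, z forward; pixel columns grow to the right and rows downward; lengths in m; the calibration is good to about 2 mm. The wrist camera is an equidistant fisheye: a pixel r from the principal point sees the ray r / f radians off the axis. A picture is of the moment at which its call begins: read the wrist's pose just before it.
- job.hand_in(): hands the job in; it is judged then, once.
The state is a dict: "t": time; "joint_pos": joint angles; "qvel": joint speeds; "effort": joint torques, N m; "eef_pos": TCP position; "tool_rot": TCP orientation; "wrist_force": force on the tool from outside, world axes, zero at the start; "moment": the same for the moment, N m; "width": opening from 0.0 (shut) to 1.0 (fully open); "finger_force": force on a finger pad.
Only numpy, scipy, OpenCV 4.12 (cv2) and the standard library are available. Lean on these libraries where they do the work, as an engineer would, in place of code of your own. Each camera call takes 0.05 s, during which the arm holds its last target. There are 200 camera calls.

## Working session

There is one attempt and no reset: what is moved stays moved. The work goes in short steps, Python scripts to look and compute and a tool call to move; the robot and the scene stay as the last step left them, time stands still between calls to the robot, and variables do not carry over. Pictures are saved under pics/ and viewed, at most 13 in all, crops included, and the job is handed in when it is done.

Besides the shell and the picture viewer there is one more tool, called in YAML: its name, and indented under it one key for each argument. move_arm: Moves the arm, as the interface text tells. Its arguments: {"type":"object","properties":{"commands":{"type":"string"},"force":{"type":"number"}},"required":["commands"]}

```bash
mkdir -p pics; ls
cat > h.py <<'E'
import numpy as np, cv2
from bench import sensors, cams, job
def cloud(g):
    d=g["depth"]; K=g["camera_matrix"]; v,u=np.mgrid[:d.shape[0],:d.shape[1]]
    P=np.stack([(u-K[0,2])/K[0,0]*d,(v-K[1,2])/K[1,1]*d,d],-1)
    return (P-g["t"])@g["R"]
E
python3 - <<'E'
from h import *
for n in ("scene","top"):
    g=cams.grab_frame(n); np.savez(n+".npz",**g); cv2.imwrite(f"pics/{n}0.png",g["frame"][...,::-1])
    print(n,g["camera_matrix"].round(1).tolist(),(-g["R"].T@g["t"]).round(3),g["R"][2].round(2))
s=sensors.get_state();print(s)
E
```

```text
pics
scene [[404.4, 0.0, 320.4], [0.0, 404.4, 202.5], [0.0, 0.0, 1.0]] [ 0.984 -0.602  1.045] [-0.34  0.54 -0.77]
top [[496.4, 0.0, 306.1], [0.0, 496.4, 195.1], [0.0, 0.0, 1.0]] [0.335 0.074 1.32 ] [ 0.2   0.   -0.98]
{'t': 0.1, 'joint_pos': array([-1.27379557,  0.38374367,  0.04384822,  1.59946768, -0.01788835,
        1.16117819, -0.04986939]), 'qvel': array([-0.00073978, -0.00110077, -0.00093756, -0.00523919,  0.00108672,
       -0.00079713,  0.00144277]), 'effort': array([ 2.78087951e-03, -4.34730291e+01,  1.02940165e+00, -2.50454092e+01,
        1.09279936e-02,  5.45420131e-03, -2.05043278e-06]), 'eef_pos': array([0.2496825 , 0.59918737, 0.22999562]), 'tool_rot': array([-1.66347685e-04,  1.96069954e-01,  9.80589174e-01, -1.19062400e-03]), 'wrist_force': array([ 0.20505521, -0.14731755, -0.30264678]), 'moment': array([-0.0026494 ,  0.01620418, -0.03418547]), 'finger_force': 0.0, 'width': 0.9992241992570415}
```

View pics/scene0.png

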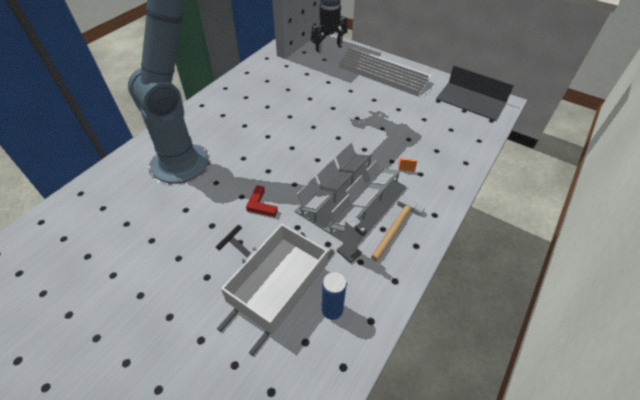

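View pics/top0.png

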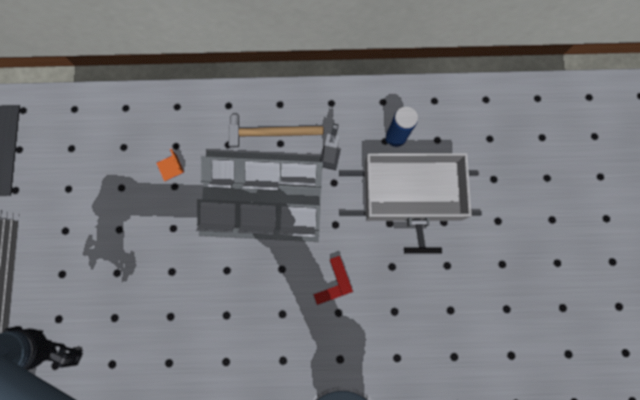

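Scene view: the rack is in the middle with 6 brackets, the cart is below it with the lever bar at (229,237), and the orange decoy is at (407,165). In the top view, rack spans about (197-322, 150-240), the bin about (366-470, 153-218) and the lever bar is at (422,250). The far-left bracket at (222,172) looks short.

Run:
```python
from h import *
g=dict(np.load("top.npz")); P=cloud(g); np.set_printoptions(precision=3,suppress=True)
f=g["frame"]
crop=cv2.resize(f[135:265,185:345],None,fx=5,fy=4.6,interpolation=cv2.INTER_CUBIC)
s=dict(np.load("scene.npz")); c2=cv2.resize(s["frame"][130:280,270:440],None,fx=4,fy=4,interpolation=cv2.INTER_CUBIC)
cv2.imwrite("pics/crop_t.png",crop[...,::-1]); cv2.imwrite("pics/crop_s.png",c2[...,::-1])
def rect(m,name):
    Q=P[m]; r=cv2.minAreaRect(Q[:,:2].astype(np.float32)); print(name,len(Q),np.round(r[0],3),np.round(r[1],3),round(r[2],1),"z",np.percentile(Q[:,2],[2,50,98]))
Z=P[...,2]; v,u=np.mgrid[:400,:640]
box=lambda a,b,c,d:(u>a)&(u<b)&(v>c)&(v<d)
m=box(345,490,145,225)&(Z>.1)&(Z<.13); rect(m,"rim")
m=box(375,462,160,212)&(Z>.03)&(Z<.06); rect(m,"floor")
m=box(395,450,240,262)&(Z>.03)&(Z<.2)&(f.max(-1)<60); rect(m,"bar")
m=box(190,325,140,245)&(Z>.02)&(Z<.13); rect(m,"rack")
m=box(385,420,100,150)&(Z>.15)&(Z<.18); rect(m,"can")
m=box(322,345,100,170)&(Z>.03)&(Z<.2); rect(m,"post")
# z maps along rack 
for uu in range(200,324,4):
    print(uu,(Z[146:244:3,uu]*1000).astype(int).tolist())
```

```text
rim 964 [ 0.592 -0.205] [0.252 0.179] 88.9 z [0.1   0.112 0.117]
floor 4273 [ 0.611 -0.216] [0.22  0.133] 88.6 z [0.038 0.043 0.053]
bar 215 [ 0.446 -0.198] [0.086 0.029] 88.6 z [0.115 0.128 0.133]
rack 7346 [0.619 0.195] [0.325 0.259] 85.5 z [0.037 0.057 0.088]
can 408 [ 0.76  -0.175] [0.056 0.054] 2.8 z [0.151 0.16  0.165]
post 386 [0.717 0.006] [0.03  0.063] 76.1 z [0.038 0.157 0.165]
200 [0, 0, -5, 2, -2, 4, -1, 4, -1, 1, 0, 0, -2, -2, -3, 0, 0, -3, 63, 65, 52, 49, 51, 47, 44, 37, 48, 71, 87, 9, 8, -2, 4]
204 [3, 3, 5, 2, 63, 61, 52, 54, 45, 48, 42, 38, 42, 10, 4, 8, 5, 5, 60, 65, 64, 62, 56, 51, 47, 46, 50, 72, 85, 0, 2, 1, 2]
208 [0, 1, 8, 7, 67, 56, 55, 47, 47, 43, 45, 42, 42, 10, 5, 8, 11, 11, 63, 64, 63, 62, 58, 52, 48, 43, 56, 65, 89, 11, 5, -2, 3]
212 [2, 1, 5, 12, 67, 62, 59, 54, 50, 44, 46, 38, 60, 87, 7, 9, 8, 4, 65, 67, 64, 61, 56, 49, 45, 48, 47, 71, 86, 11, 7, 1, -4]
216 [0, 4, 6, 5, 63, 63, 61, 62, 53, 50, 45, 44, 55, 88, 9, 11, 8, 8, 61, 65, 59, 56, 53, 53, 53, 45, 46, 65, 84, 12, 8, -2, 4]
220 [-1, -3, 10, 5, 63, 66, 58, 58, 54, 49, 49, 45, 57, 86, 8, 12, 9, 5, 4,
[... 2533 characters left out ...]
, 2, 7, 3, 8, 8, 10, 67, 64, 61, 61, 53, 51, 44, 44, 56, 82, 8, 7, 1]
304 [-3, -2, -2, 0, 9, 14, 63, 64, 60, 52, 53, 54, 48, 83, 42, 7, 5, 7, 4, 7, 64, 58, 59, 61, 52, 51, 47, 41, 58, 75, 90, 10, 2]
308 [-3, 1, 0, 3, 7, 8, 61, 63, 61, 53, 55, 45, 45, 85, 41, 4, 5, 10, 9, 6, 62, 60, 59, 56, 57, 50, 49, 42, 61, 78, 84, 7, 1]
312 [0, -1, -4, -1, 9, 8, 62, 62, 56, 57, 51, 50, 48, 87, 43, 6, 6, 6, 6, 7, 63, 63, 63, 57, 57, 50, 39, 44, 58, 79, 85, 7, 1]
316 [3, 0, 0, -5, 6, 10, 59, 63, 53, 47, 44, 44, 42, 36, 36, 7, 9, 5, 5, 11, 59, 68, 61, 56, 48, 45, 39, 41, 40, 5, 8, 8, 1]
320 [0, -2, 0, -1, 11, 7, 67, 58, 58, 50, 51, 40, 40, 39, 40, 4, 7, 10, 6, 6, 66, 63, 57, 49, -1, 4, 5, 0, -5, 0, -4, 0, 3]
```

View pics/crop_t.png

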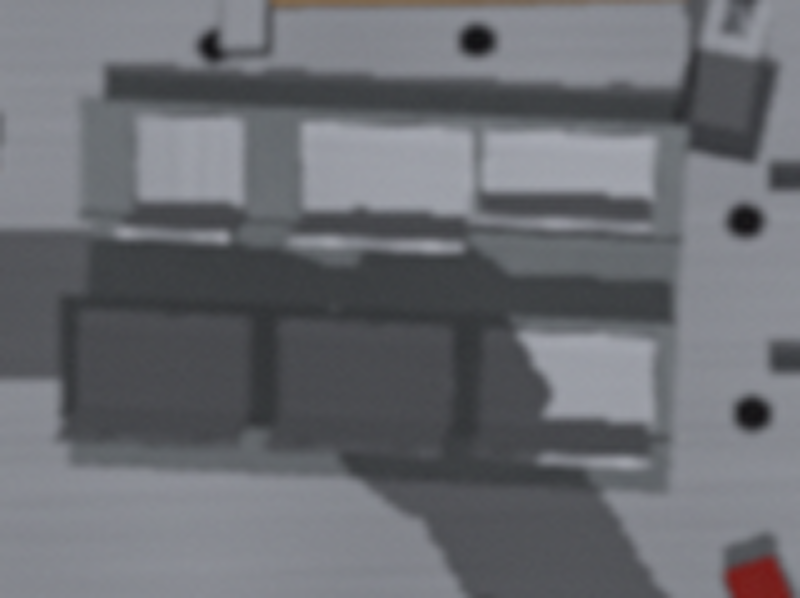

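View pics/crop_s.png

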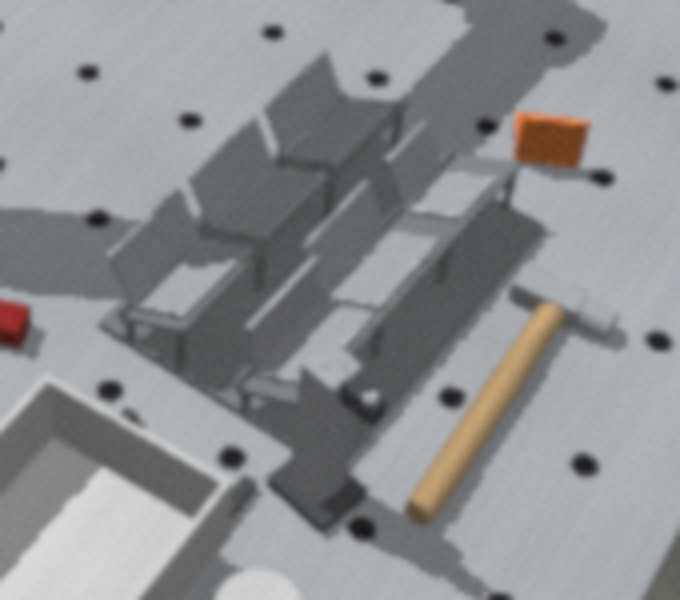

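Crops: the short bracket is in the far row at the +y place (top crop, x 135-245). The bent one is in the far row at the -y place, next to the post: its top edge sits farther back (top crop, x 480-655). Next I'll get precise flange tops and the rack yaw.

Run:
```python
from h import *
np.set_printoptions(precision=3,suppress=True)
g=dict(np.load("top.npz")); P=cloud(g); Z=P[...,2]; v,u=np.mgrid[:400,:640]
box=lambda a,b,c,d:(u>=a)&(u<=b)&(v>=c)&(v<=d)
K=g["camera_matrix"]; C=-g["R"].T@g["t"]
def ray(uu,vv,z):
    d=g["R"].T@np.array([(uu-K[0,2])/K[0,0],(vv-K[1,2])/K[1,1],1]); return C+d*(z-C[2])/d[2]
for n,b in dict(short=(209,236,178,194),gmid=(241,278,180,194),bent=(279,316,177,192),nl=(198,235,222,236),nm=(239,276,224,238),nr=(280,315,226,242)).items():
    tops=[];us=[]
    for uu in range(b[0],b[1]+1):
        col=Z[b[2]:b[3]+1,uu]; ok=np.where((col>.073)&(col<.1))[0]
        if len(ok): vv=b[2]+ok.max()+.5; tops.append(ray(uu,vv,.087)); us.append(uu)
    T=np.array(tops); l=np.polyfit(T[:,1],T[:,0],1)
    print(n,us[0],us[-1],"y",T[:,1].min(),T[:,1].max(),"xmid",np.polyval(l,T[:,1].mean()),"slope",l[0])
# ridge/back edges of rack rows -> yaw ; far row back edge
for lo,hi in((150,166),(196,210)):
    T=[]
    for uu in range(206,318):
        ok=np.where((Z[lo:hi,uu]>.05)&(Z[lo:hi,uu]<.08))[0]
        if len(ok):T.append(ray(uu,lo+ok.min()-.5,.064))
    T=np.array(T); l=np.polyfit(T[:,1],T[:,0],1); print("back edge x at y=.195:",np.polyval(l,.195),"yaw deg",-np.degrees(np.arctan(l[0])),"y",T[:,1].min(),T[:,1].max())
m=box(345,490,145,225)&(Z>.1)&(Z<.12);Q=P[m]; print("rim x",np.percentile(Q[:,0],[1,99]),"y",np.percentile(Q[:,1],[1,99]))
q=(g["frame"].max(-1)<55)&box(398,448,240,258); vs,us=np.where(q); print("bar px",us.min(),us.max(),vs.min(),vs.max(), "ctr",ray((us.min()+us.max())/2,np.median(vs),.13))
for n,uv,z in(("rimL",(366,154),.113),("rimR",(467,153),.113),("rimBL",(366,219),.113),("rimBR",(470,217),.113)): print(n,ray(*uv,z))
m=box(322,345,100,170)&(Z>.145)&(Z<.175);Q=P[m];print("post top",Q.min(0),Q.max(0))
```

```text
short 209 231 y 0.2672120480193444 0.32330019157780276 xmid 0.6119476088427942 slope 0.07964208053411764
gmid 243 278 y 0.14756339904994684 0.23661910566710126 xmid 0.6042332850983193 slope 0.06193229310763118
bent 280 315 y 0.05331091902594902 0.14231948936571495 xmid 0.6122432968101774 slope 0.07054736985617706
nl 198 232 y 0.2638424544018979 0.34901692755404295 xmid 0.49764614679575814 slope 0.07320434267126034
nm 239 274 y 0.15880267700307013 0.24631643598960767 xmid 0.4901347913841789 slope 0.06123414575373151
nr 280 315 y 0.056643947202374534 0.14389808422161782 xmid 0.4823832578019135 slope 0.06834462073564397
back edge x at y=.195: 0.6897537124824201 yaw deg -4.281484423808534 y 0.04601765584092812 0.337165167525731
back edge x at y=.195: 0.5746955353394388 yaw deg -4.227784518052044 y 0.049095076158980976 0.3351458587118963
rim x [0.513 0.682] y [-0.33  -0.078]
bar px 404 440 240 252 ctr [ 0.436 -0.197  0.13 ]
rimL [ 0.682 -0.077  0.113]
rimR [ 0.679 -0.331  0.113]
rimBL [ 0.517 -0.069  0.113]
rimBR [ 0.516 -0.324  0.113]
post top [ 0.687 -0.007  0.146] [0.748 0.028 0.168]
```

```bash
cat >> h.py <<'E'
from scipy.spatial.transform import Rotation as Rn
def Rcur(s): q=s["tool_rot"]; return Rn.from_quat([q[1],q[2],q[3],q[0]])
def Rt(yaw,tilt):  # deg; tool y along world yaw, hand leaning back to -y_tool by tilt
    a=np.radians(yaw); y=np.array([np.cos(a),np.sin(a),0]); z=np.array([0,0,-1.])
    B=Rn.from_matrix(np.stack([np.cross(y,z),y,z],1))
    return B*Rn.from_rotvec([-np.radians(tilt),0,0])
def plan(p,yaw,tilt):
    "turn (share of 180) first, then shift (units of 25 mm) in the turned axes"
    s=sensors.get_state(); R=Rt(yaw,tilt); r=(Rcur(s).inv()*R).as_rotvec()/np.pi; d=R.inv().apply(np.array(p)-s["eef_pos"])/.025
    print("pos",s["eef_pos"].round(4),"turn",r.round(4),"rows>=",np.ceil(np.linalg.norm(r)/.0397),"shift",d.round(3),"zdir",R.as_matrix()[:,2].round(3))
E
python3 -c "
from h import *
plan([.438,-.199,.16],-1.5,0)
print(Rt(0,20).as_matrix()[:,2])"
```

```text
pos [0.2497 0.5992 0.23  ] turn [-0.0006  0.0005  0.3827] rows>= 10.0 shift [-31.719   8.366   2.8  ] zdir [ 0.  0. -1.]
[ 0.34202014  0.         -0.93969262]
```

move_arm:
  commands: "-1 0 0 0 0 0 .0383;-1 0 0 0 0 0 .0383;-1 0 0 0 0 0 .0383;-1 0 0 0 0 0 .0383;-1 0 0 0 0 0 .0383;-1 0 0 0 0 0 .0383;-1 0 0 0 0 0 .0383;-1 0 0 0 0 0 .0383;-1 0 0 0 0 0 .0383;-1 0 0 0 0 0 .0383;-1 -1 .6 0 0 0 0;-1 -1 .6 0 0 0 0;-1 -1 .6 0 0 0 0;-1 -1 .6 0 0 0 0;-1 -1 .6 0 0 0 0;-1 -1 .6 0 0 0 0;-1 -1 .6 0 0 0 0;-1 -1 .6 0 0 0 0;-1 -1 .6 0 0 0 0;-1 -1 .6 0 0 0 0"

```text
t: 1.77
eef_pos: [0.3933, 0.3444, 0.2308]
tool_rot: [-0.0, 0.717, 0.697, -0.0]
wrist_force: [0.7, -0.3, -0.2]
width: -0.002
finger_force: 0.0
```

```bash
python3 -c "
from h import *
plan([.438,-.199,.16],-1.5,0)"
```

```text
pos [0.3933 0.3444 0.2308] turn [-0.0002  0.0002 -0.0003] rows>= 1.0 shift [-21.681   2.357   2.832] zdir [ 0.  0. -1.]
```

move_arm:
  commands: "-1 -1 .2 0 0 0 0;-1 -1 .2 0 0 0 0;-1 -1 .2 0 0 0 0;-1 -1 .2 0 0 0 0;-1 -1 .2 0 0 0 0;-1 -1 .2 0 0 0 0;-1 -1 .2 0 0 0 0;-1 -1 .2 0 0 0 0;-1 -1 .2 0 0 0 0;-1 -1 .2 0 0 0 0;-1 -1 .2 0 0 0 0;-1 -1 .1 0 0 0 0;-1 -1 0 0 0 0 0;-1 -1 0 0 0 0 0;-1 -1 0 0 0 0 0;-1 -1 0 0 0 0 0;-1 -1 0 0 0 0 0;-1 -1 0 0 0 0 0;-1 -.9 0 0 0 0 0;-1 -.8 0 0 0 0 0"

```text
t: 3.43
eef_pos: [0.4364, -0.1495, 0.231]
tool_rot: [-0.0, 0.717, 0.697, 0.0]
wrist_force: [-0.1, 0.2, 0.4]
width: 0.0
finger_force: 0.0
```

Run:
```python
from h import *
plan([.438,-.199,.16],-1.5,0)
s=sensors.get_state(); g=cams.grab_frame("wrist"); np.savez("w1.npz",p=s["eef_pos"],q=s["tool_rot"],**g)
cv2.imwrite("pics/w1.png",g["frame"][...,::-1]); print(g["T_tool_cam"].round(3).tolist(),g["camera_matrix"].round(1).tolist())
```

```text
pos [ 0.4364 -0.1495  0.231 ] turn [-0.0001 -0.0001 -0.0007] rows>= 1.0 shift [-1.978  0.114  2.841] zdir [ 0.  0. -1.]
[[-0.001, -0.947, -0.322, 0.084], [1.0, -0.001, -0.001, -0.0], [0.001, -0.322, 0.947, -0.143], [0.0, 0.0, 0.0, 1.0]] [[309.7, 0.0, 321.0], [0.0, 309.7, 199.1], [0.0, 0.0, 1.0]]
```

View pics/w1.png

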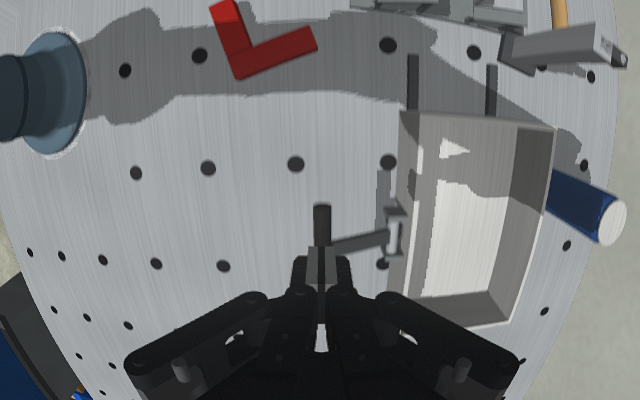

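The wrist view shows the bar at (322,205-250), right under the shut fingers at (320,250). They are aligned in x, so I'll press down.

move_arm:
  commands: "-1 -1 0 0 0 0 0;-1 -1 -.1 .6 0 0 0;-1 0 0 .8 0 0 0;-1 0 0 .8 0 0 0;-1 0 0 .8 0 0 0;-1 0 0 .4 0 0 0;-1 0 0 .4 0 0 0;-1 0 0 .4 0 0 0;-1 0 0 .4 0 0 0;-1 0 0 .4 0 0 0;-1 0 0 .4 0 0 0;-1 0 0 .4 0 0 0;-1 0 0 .3 0 0 0;-1 0 0 .2 0 0 0;-1 0 0 0 0 0 0;-1 0 0 0 0 0 0"

```text
t: 4.82
eef_pos: [0.4346, -0.1978, 0.0741]
tool_rot: [0.001, 0.717, 0.697, 0.001]
wrist_force: [-0.4, 0.1, 4.3]
width: -0.001
finger_force: 2.0
```

move_arm:
  commands: "-1 0 0 .08 0 0 0;-1 0 0 .08 0 0 0;-1 0 0 .08 0 0 0;-1 0 0 0 0 0 0"

```text
t: 5.15
eef_pos: [0.4349, -0.1981, 0.0729]
tool_rot: [-0.003, 0.717, 0.697, 0.003]
wrist_force: [-14.3, 7.1, 50.6]
width: -0.0
finger_force: 25.3
```

move_arm:
  commands: "-1 0 0 -.5 0 0 0;-1 0 0 -1 0 0 0;-1 0 0 -1 0 0 0;-1 0 0 -1 0 0 0;-1 0 0 -1 0 0 0;-1 0 0 -1 0 0 0;-.3 .9 0 -.5 0 0 .015;-.3 .9 0 0 -.0361 0 0;-.3 .9 0 0 -.0361 0 0;-.3 .9 0 0 -.0361 0 0;-.3 .9 0 0 -.0361 0 0;-.3 1 .5 0 0 0 0;-.3 1 .5 0 0 0 0;-.3 1 .5 0 0 0 0;-.3 1 .5 0 0 0 0;-.3 1 .5 0 0 0 0;-.3 1 .5 0 0 0 0;-.3 1 .5 0 0 0 0;-.3 1 .5 0 0 0 0;-.3 1 .5 0 0 0 0"

```text
t: 6.82
eef_pos: [0.5585, 0.1324, 0.2664]
tool_rot: [0.164, 0.714, 0.663, 0.152]
wrist_force: [1.0, -0.1, 0.5]
width: 0.351
finger_force: 0.0
```

Run:
```python
from h import *
plan([.598,.297,.122],-4.2,26)
```

```text
pos [0.5585 0.1324 0.2664] turn [-0.001   0.     -0.0002] rows>= 1.0 shift [ 6.68  -1.55   5.671] zdir [ 0.437 -0.032 -0.899]
```

move_arm:
  commands: "-.3 .95 -.2 0 0 0 0;-.3 .95 -.2 .5 0 0 0;-.3 .95 -.2 .8 0 0 0;-.3 .95 -.2 .8 0 0 0;-.3 .95 -.2 .8 0 0 0;-.3 .95 -.3 .8 0 0 0;-.3 .8 -.2 .8 0 0 0;-.3 0 0 0 0 0 0;-.3 0 0 0 0 0 0"

```text
t: 7.57
eef_pos: [0.5841, 0.293, 0.1465]
tool_rot: [0.164, 0.713, 0.665, 0.15]
wrist_force: [-0.3, -0.5, 0.4]
width: 0.349
finger_force: 0.0
```

Run:
```python
from h import *
plan([.598,.297,.122],-4.2,26)
s=sensors.get_state(); g=cams.grab_frame("wrist"); np.savez("w2.npz",p=s["eef_pos"],q=s["tool_rot"],**g)
cv2.imwrite("pics/w2.png",g["frame"][...,::-1])
# where do predicted flange points land
def proj(X):
    T=g["T_tool_cam"]; x=Rcur(s).inv().apply(np.array(X)-s["eef_pos"]); c=np.linalg.inv(T)@np.append(x,1)
    th=np.arctan2(np.hypot(c[0],c[1]),c[2]); ph=np.arctan2(c[1],c[0]); K=g["camera_matrix"]
    return [round(K[0,2]+K[0,0]*th*np.cos(ph)),round(K[1,2]+K[0,0]*th*np.sin(ph))]
R=Rt(-4.2,26).as_matrix(); c=np.array([.627,.295,.062])
for a in(-29,29): print("top corners (centre plane)",proj(c-R[:,2]*.0275+R[:,0]*a/1000), "bottom",proj(c+R[:,2]*.02+R[:,0]*a/1000+R[:,1]*.0025))
```

```text
pos [0.5841 0.293  0.1465] turn [-0.0018  0.0006  0.001 ] rows>= 1.0 shift [0.202 0.06  1.12 ] zdir [ 0.437 -0.032 -0.899]
top corners (centre plane) [323, 243] bottom [326, 219]
top corners (centre plane) [323, 169] bottom [326, 156]
```

View pics/w2.png

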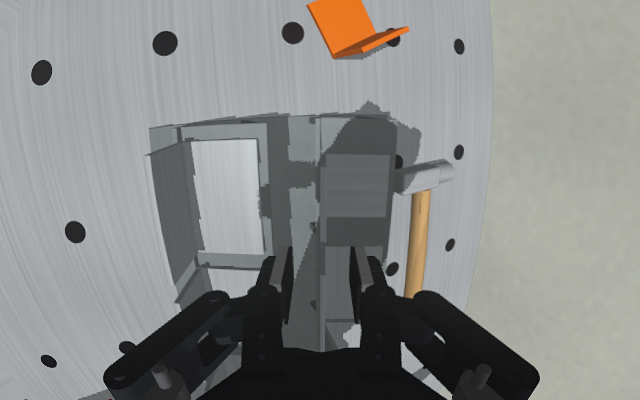

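The flange's line is at u≈320, midway between the fingers (292 and 352). The base spans v 154-217, close to the predicted 156-219. I'll descend along the flange.

move_arm:
  commands: "-.3 .15 -.03 .7 0 0 0;-.3 0 0 .7 0 0 0;-.3 0 0 .7 0 0 0;-.3 0 0 .7 0 0 0;-.3 0 0 .6 0 0 0;-.3 0 0 .4 0 0 0;-.3 0 0 .3 0 0 0;-.3 0 0 .2 0 0 0;-.3 0 0 0 0 0 0"
  force: 60

```text
t: 8.37
eef_pos: [0.6323, 0.2913, 0.052]
tool_rot: [0.164, 0.715, 0.663, 0.152]
wrist_force: [0.4, 1.0, 0.5]
width: 0.35
finger_force: 0.0
```

move_arm:
  commands: "-1 0 0 0 0 0 0;-1 0 0 0 0 0 0;-1 0 0 0 0 0 0;-1 0 0 0 0 0 0;-1 0 0 0 0 0 0;-1 0 0 0 0 0 0"

```text
t: 8.87
eef_pos: [0.632, 0.2927, 0.053]
tool_rot: [0.164, 0.714, 0.663, 0.153]
wrist_force: [-3.9, -0.6, 6.2]
width: 0.047
finger_force: 59.5
```

move_arm:
  commands: "-1 0 0 -.2 0 0 0;-1 0 0 -.4 0 0 0;-1 0 0 -.8 0 0 0;-1 0 0 -1 0 0 0;-1 0 0 -1 0 0 0;-1 0 0 -1 0 0 0;-1 0 0 -1 0 0 0;-1 0 0 -.6 .02 0 0;-1 -.4 0 -.3 .0361 0 0;-1 -.8 0 0 .0361 0 0;-1 -.8 0 0 .0361 0 0;-1 -.9 0 0 .0162 0 -.015;-1 -.9 0 0 0 0 0;-1 -.9 0 0 0 0 0;-1 -.9 0 0 0 0 0;-1 -.9 0 0 0 0 0;-1 -.9 0 0 0 0 0;-1 -.9 0 0 0 0 0;-1 -.9 0 0 0 0 0;-1 -.9 0 0 0 0 0"

```text
t: 10.53
eef_pos: [0.5527, 0.0436, 0.1941]
tool_rot: [-0.001, 0.717, 0.697, -0.002]
wrist_force: [0.4, 0.0, -1.7]
width: 0.048
finger_force: 59.1
```

Run:
```python
from h import *
plan([.574,-.133,.15],-1.5,0)
print(sensors.get_state()["width"])
```

```text
pos [0.5527 0.0436 0.1941] turn [-0.0011  0.0005 -0.0003] rows>= 1.0 shift [-7.041  1.038  1.766] zdir [ 0.  0. -1.]
0.047714718234279495
```

move_arm:
  commands: "-1 -.9 .2 0 0 0 0;-1 -.9 .2 0 0 0 0;-1 -.9 .2 0 0 0 0;-1 -.9 .2 0 0 0 0;-1 -.9 .2 0 0 0 0;-1 -.9 0 0 0 0 0;-1 -.8 0 .4 0 0 0;-1 -.5 0 .7 0 0 0;-1 0 0 .7 0 0 0;-1 0 0 .7 0 0 0;-1 0 0 .7 0 0 0;-1 0 0 .7 0 0 0;-1 0 0 .5 0 0 0;-1 0 0 .3 0 0 0;-1 0 0 .2 0 0 0;-1 0 0 .2 0 0 0;-1 0 0 0 0 0 0"

```text
t: 11.95
eef_pos: [0.5735, -0.1233, 0.0665]
tool_rot: [-0.001, 0.717, 0.697, -0.002]
wrist_force: [-0.0, -0.1, -2.1]
width: 0.05
finger_force: 59.2
```

move_arm:
  commands: "-1 -.2 0 .1 0 0 0;-1 -.2 0 .08 0 0 0;-1 0 0 .06 0 0 0;-1 0 0 .04 0 0 0;-1 0 0 0 0 0 0"

```text
t: 12.37
eef_pos: [0.5737, -0.1342, 0.0603]
tool_rot: [0.0, 0.717, 0.697, -0.001]
wrist_force: [-0.1, 0.2, -1.7]
width: 0.049
finger_force: 59.2
```

move_arm:
  commands: "-1 0 0 .05 0 0 0;-1 0 0 .05 0 0 0;-1 0 0 0 0 0 0"

```text
t: 12.62
eef_pos: [0.5738, -0.134, 0.0601]
tool_rot: [-0.001, 0.717, 0.697, -0.001]
wrist_force: [-4.9, 0.2, 11.1]
width: 0.048
finger_force: 61.4
```

move_arm:
  commands: "-.4 0 0 0 0 0 0;-.4 0 0 0 0 0 0;-.4 0 0 0 0 0 0;-.4 0 0 0 0 0 0;-.4 0 0 -.5 0 0 0;-.4 0 0 -1 0 0 0;-.4 0 0 -1 0 0 0;-.4 0 0 -1 0 0 0;-.4 0 0 -1 0 0 0;-.4 0 0 -1 0 0 0;-.4 .6 0 0 0 0 .015;-.4 .9 .1 0 -.022 0 0;-.4 .9 .1 0 -.022 0 0;-.4 .9 .1 0 0 0 0;-.4 .9 .1 0 0 0 0;-.4 .9 .1 0 0 0 0;-.4 .9 .1 0 0 0 0;-.4 .9 .1 0 0 0 0;-.4 .9 .1 0 0 0 0;-.4 .8 .1 0 0 0 0"

```text
t: 14.28
eef_pos: [0.6106, 0.0812, 0.1973]
tool_rot: [0.05, 0.731, 0.679, 0.045]
wrist_force: [-0.4, -0.5, -0.9]
width: 0.299
finger_force: 0.0
```

Run:
```python
from h import *
plan([.610,.102,.135],-4.2,8)
g=cams.grab_frame("top"); P=cloud(g); m=P[...,2]; v,u=np.mgrid[:400,:640]
q=(u>370)&(u<466)&(v>158)&(v<212)&(m>.075)&(m<.105); print("flange in bin", q.sum(), P[q].mean(0).round(3))
cv2.imwrite("pics/t2.png",cv2.resize(g["frame"][110:270,185:485],None,fx=2.6,fy=2.6)[...,::-1])
```

```text
pos [0.6106 0.0812 0.1973] turn [-0.0017  0.0005  0.    ] rows>= 1.0 shift [ 0.827 -0.429  2.458] zdir [ 0.139 -0.01  -0.99 ]
flange in bin 341 [ 0.617 -0.236  0.087]
```

View pics/t2.png

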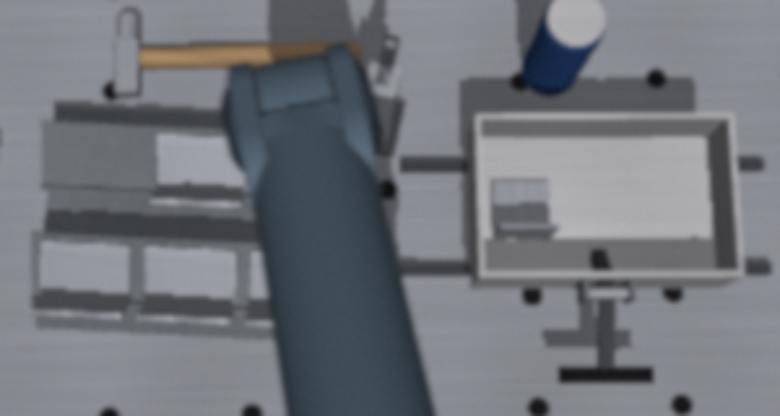

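The top view shows the short bracket standing in the bin at (523,210), with its place on the rack empty and the post untouched. Next is the bent bracket.

move_arm:
  commands: "-.4 .4 -.2 .4 0 0 0;-.4 .2 -.2 .7 0 0 0;-.4 0 0 .7 0 0 0;-.4 0 0 .4 0 0 0;-.4 0 0 0 0 0 0;-.4 0 0 0 0 0 0"

```text
t: 14.83
eef_pos: [0.6091, 0.0933, 0.1404]
tool_rot: [0.05, 0.732, 0.678, 0.044]
wrist_force: [0.8, -1.1, -0.0]
width: 0.295
finger_force: 0.0
```

Run:
```python
from h import *
plan([.6215,.102,.061],-4.2,8)
s=sensors.get_state(); g=cams.grab_frame("wrist"); cv2.imwrite("pics/w3.png",g["frame"][...,::-1])
def proj(X):
    T=g["T_tool_cam"]; x=Rcur(s).inv().apply(np.array(X)-s["eef_pos"]); c=np.linalg.inv(T)@np.append(x,1)
    th=np.arctan2(np.hypot(c[0],c[1]),c[2]); ph=np.arctan2(c[1],c[0]); K=g["camera_matrix"]
    return [round(K[0,2]+K[0,0]*th*np.cos(ph)),round(K[1,2]+K[0,0]*th*np.sin(ph))]
R=Rt(-4.2,8).as_matrix(); c=np.array([.621,.098,.0635])
for a in(-45,45): print("top",proj(c-R[:,2]*.0275+R[:,0]*a/1000), "bottom",proj(c+R[:,2]*.02+R[:,0]*a/1000+R[:,1]*.0025))
```

```text
pos [0.6091 0.0933 0.1404] turn [-0.0019  0.001  -0.0007] rows>= 1.0 shift [0.383 0.023 3.209] zdir [ 0.139 -0.01  -0.99 ]
top [323, 273] bottom [326, 243]
top [322, 150] bottom [326, 139]
```

View pics/w3.png

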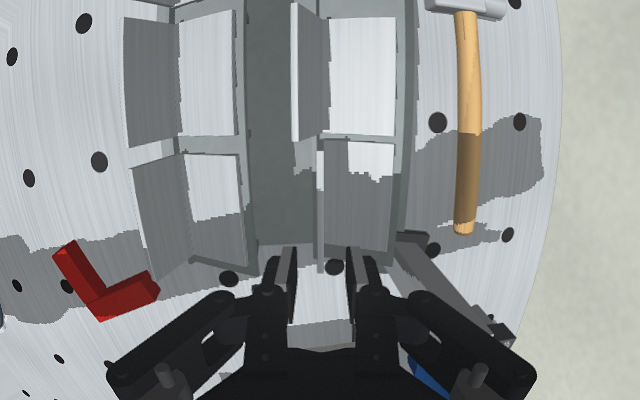

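The bent flange sits edge-on at u≈320, v 152-272, midway between the fingers and matching the prediction. I'll descend along it.

move_arm:
  commands: "-.4 .3 -.03 .4 0 0 0;-.4 0 0 .6 0 0 0;-.4 0 0 .6 0 0 0;-.4 0 0 .6 0 0 0;-.4 0 0 .4 0 0 0;-.4 0 0 .3 0 0 0;-.4 0 0 .2 0 0 0;-.4 0 0 .1 0 0 0;-.4 0 0 0 0 0 0"
  force: 80

```text
t: 15.63
eef_pos: [0.6207, 0.1012, 0.0617]
tool_rot: [0.05, 0.731, 0.679, 0.046]
wrist_force: [0.1, -0.4, -0.2]
width: 0.3
finger_force: 0.0
```

move_arm:
  commands: "-1 0 0 0 0 0 0;-1 0 0 0 0 0 0;-1 0 0 0 0 0 0;-1 0 0 0 0 0 0;-1 0 0 0 0 0 0;-1 0 0 0 0 0 0"

```text
t: 16.13
eef_pos: [0.62, 0.1015, 0.0626]
tool_rot: [0.05, 0.731, 0.679, 0.045]
wrist_force: [-5.2, -0.0, 5.2]
width: 0.044
finger_force: 80.1
```

move_arm:
  commands: "-1 0 -.06 -.2 0 0 0;-1 0 -.12 -.4 0 0 0;-1 0 -.2 -.8 0 0 0;-1 0 -.2 -1 0 0 0;-1 0 0 -1 0 0 0;-1 0 0 -1 0 0 0;-1 0 0 -1 0 0 0;-1 0 0 -.6 .0361 0 0;-1 -.4 0 0 .0361 0 -.015;-1 -.7 0 0 .0361 0 0;-1 -.8 0 0 .0361 0 0;-1 -.8 0 0 0 0 0;-1 -.9 0 0 0 0 0;-1 -.9 0 0 0 0 0;-1 -.9 0 0 0 0 0;-1 -.9 0 0 0 0 0;-1 -.9 0 0 0 0 0;-1 -.9 0 0 0 0 0;-1 -.9 0 0 0 0 0;-1 -.9 0 0 0 0 0"

```text
t: 17.8
eef_pos: [0.5787, -0.1444, 0.2083]
tool_rot: [-0.113, 0.708, 0.689, -0.11]
wrist_force: [0.1, -0.0, -3.7]
width: 0.044
finger_force: 79.5
```

Run:
```python
from h import *
plan([.579,-.245,.135],-1.5,-18)
print(sensors.get_state()["width"],sensors.get_state()["joint_pos"].round(2))
```

```text
pos [ 0.5787 -0.1444  0.2083] turn [-0.0008 -0.0001 -0.0003] rows>= 1.0 shift [-4.024  1.017  2.753] zdir [-0.309  0.008 -0.951]
0.04369299595105208 [-0.09  0.52  0.34  1.52 -0.1   1.44  0.23]
```

move_arm:
  commands: "-1 -.9 0 0 0 0 0;-1 -.9 0 0 0 0 0;-1 -.9 0 0 0 0 0;-1 -.7 0 0 0 0 0;-1 -.3 .1 .3 0 0 0;-1 0 .23 .7 0 0 0;-1 0 .23 .7 0 0 0;-1 0 .23 .7 0 0 0;-1 0 .23 .7 0 0 0;-1 0 .23 .7 0 0 0;-1 0 .16 .5 0 0 0;-1 0 .1 .3 0 0 0;-1 0 0 0 0 0 0;-1 0 0 0 0 0 0"

```text
t: 18.97
eef_pos: [0.5762, -0.2354, 0.0873]
tool_rot: [-0.114, 0.707, 0.689, -0.11]
wrist_force: [0.1, -0.1, -3.5]
width: 0.045
finger_force: 79.5
```

move_arm:
  commands: "-1 -.2 .06 .2 0 0 0;-1 -.1 .06 .2 0 0 0;-1 0 .03 .1 0 0 0;-1 0 .02 .06 0 0 0;-1 0 .02 .06 0 0 0;-1 0 0 0 0 0 0"

```text
t: 19.47
eef_pos: [0.5755, -0.243, 0.0709]
tool_rot: [-0.114, 0.708, 0.689, -0.11]
wrist_force: [-0.8, 0.8, -4.0]
width: 0.043
finger_force: 79.6
```

move_arm:
  commands: "-1 0 .015 .05 0 0 0;-1 0 .015 .05 0 0 0;-1 0 .01 .04 0 0 0;-1 0 0 0 0 0 0"

```text
t: 19.8
eef_pos: [0.5757, -0.2431, 0.0681]
tool_rot: [-0.114, 0.708, 0.689, -0.11]
wrist_force: [-0.2, 0.8, -1.3]
width: 0.04
finger_force: 79.9
```

move_arm:
  commands: "-.5 0 0 0 0 0 0;-.5 0 0 0 0 0 0;-.5 0 0 0 0 0 0;-.5 0 0 0 0 0 0;-.5 0 0 -.3 0 0 0;-.5 0 0 -.8 0 0 0;-.5 0 0 -1 0 0 0;-.5 0 0 -1 0 0 0;-.5 0 0 -1 0 0 0;-.5 0 0 -1 0 0 0;-.5 0 0 -.6 -.0333 0 0;-.5 .4 -.5 0 -.0333 0 0;-.5 .4 -.9 0 -.0333 0 0;0 .4 -.9 0 0 0 0;0 .4 -.9 0 0 0 0;0 .4 -.9 0 0 0 0;0 .4 -.9 0 0 0 0;0 .4 -.9 0 0 0 0;0 0 -.9 0 0 0 0;0 0 -.4 0 0 0 0"

```text
t: 21.47
eef_pos: [0.4397, -0.1693, 0.209]
tool_rot: [-0.002, 0.717, 0.697, -0.001]
wrist_force: [0.0, -0.0, -0.4]
width: 0.501
finger_force: 0.0
```

Run:
```python
from h import *
plan([.431,-.172,.12],-1.5,0)
g=cams.grab_frame("top"); 
w=cams.grab_frame("wrist")
a=cv2.resize(g["frame"][110:270,185:485],(620,330)); b=cv2.resize(w["frame"][100:300,160:560],(540,270))
im=np.zeros((600,620,3),np.uint8); im[:330]=a; im[330:,:540]=b; cv2.imwrite("pics/t3.png",im[...,::-1])
```

```text
pos [ 0.4397 -0.1693  0.209 ] turn [-0.0017 -0.0003 -0.0004] rows>= 1.0 shift [-0.116 -0.344  3.558] zdir [ 0.  0. -1.]
```

View pics/t3.png

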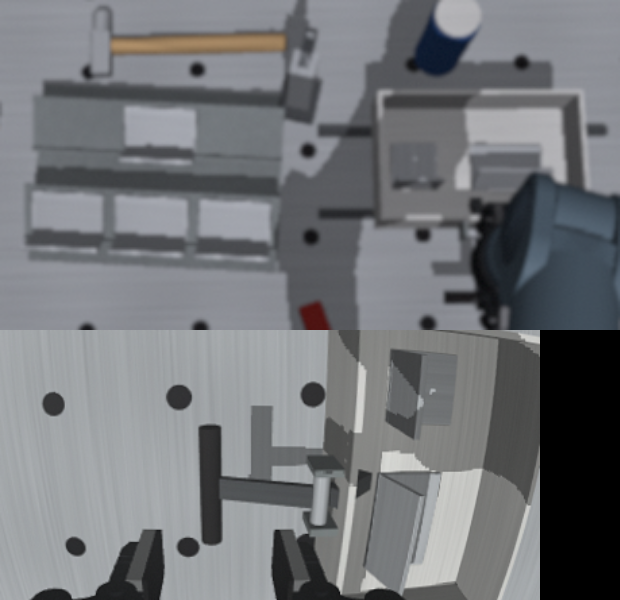

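Both faulty brackets are in the bin and the four good ones are still on the rack. In the wrist crop the bar spans (210, 425-545) and the lever arm meets it at about y 487. I'll locate the bar by casting a ray onto z=0.066.

Run:
```python
from h import *
s=sensors.get_state(); g=cams.grab_frame("wrist"); K=g["camera_matrix"]; T=g["T_tool_cam"]
def ray(u,v,z):
    d=np.array([u-K[0,2],v-K[1,2]]); r=np.hypot(*d); th=r/K[0,0]; c=np.array([*(np.sin(th)*d/max(r,1e-9)),np.cos(th)])
    R=Rcur(s).as_matrix(); o=s["eef_pos"]+R@T[:3,3]; w=R@T[:3,:3]@c; return (o+w*(z-o[2])/w[2]).round(4)
m=(g["frame"].max(-1)<55).astype(np.uint8); m[:160]=0; m[270:]=0; m[:,:295]=0; m[:,338:]=0
n,l,st,ce=cv2.connectedComponentsWithStats(m)
for i in range(1,n):
    if st[i,4]>150: print(st[i],ce[i])
for uv in((315.6,171),(315.6,216),(315.6,258)): print(uv,ray(*uv,.066))
```

```text
[ 305  170   16   88 1232] [313.14529221 212.9163961 ]
(315.6, 171) [ 0.4357 -0.1555  0.066 ]
(315.6, 216) [ 0.4341 -0.2015  0.066 ]
(315.6, 258) [ 0.4324 -0.2495  0.066 ]
```

move_arm:
  commands: "0 -.2 -.3 .3 0 0 0;0 0 0 .8 0 0 0;0 0 0 .8 0 0 0;0 0 0 .8 0 0 0;0 0 0 .8 0 0 0;0 0 0 .8 0 0 0;0 0 0 .8 0 0 0;0 0 0 .6 0 0 0;0 0 0 .4 0 0 0;0 0 0 .2 0 0 0;0 0 0 .1 0 0 0;0 0 0 0 0 0 0"
  force: 30

```text
t: 22.62
eef_pos: [0.4344, -0.1747, 0.0485]
tool_rot: [-0.001, 0.717, 0.697, -0.002]
wrist_force: [-0.6, -0.1, 0.6]
width: 0.496
finger_force: 0.0
```

move_arm:
  commands: "-1 0 0 0 0 0 0;-1 0 0 0 0 0 0;-1 0 0 0 0 0 0;-1 0 0 0 0 0 0;-1 0 0 0 0 0 0"
  force: 30

```text
t: 23.03
eef_pos: [0.4323, -0.1745, 0.0493]
tool_rot: [-0.003, 0.717, 0.697, -0.002]
wrist_force: [-4.9, 0.9, 5.9]
width: 0.179
finger_force: 29.3
```

move_arm:
  commands: "-1 0 -.09 -.4 0 0 0;-1 0 -.03 -.4 0 0 0;-1 0 .02 -.4 0 0 0;-1 0 .07 -.4 0 0 0;-1 0 .13 -.4 0 0 0;-1 0 .16 -.36 0 0 0;-1 0 .04 -.1 0 0 0;-1 0 0 0 0 0 0;-1 0 0 0 0 0 0"

```text
t: 23.78
eef_pos: [0.4368, -0.1745, 0.1104]
tool_rot: [-0.006, 0.717, 0.697, -0.004]
wrist_force: [-10.1, -0.6, 3.1]
width: 0.17
finger_force: 30.0
```

move_arm:
  commands: "-1 0 0 -.08 0 0 0;-1 0 .03 -.08 0 0 0;-1 0 0 -.08 0 0 0;-1 0 0 0 0 0 0"

```text
t: 24.12
eef_pos: [0.4394, -0.1745, 0.1164]
tool_rot: [-0.004, 0.717, 0.697, -0.003]
wrist_force: [-7.3, -1.2, -0.8]
width: 0.177
finger_force: 29.6
```

move_arm:
  commands: "-1 0 .02 -.08 0 0 0;-1 0 .02 -.08 0 0 0;-1 0 0 0 0 0 0"

```text
t: 24.37
eef_pos: [0.4401, -0.1745, 0.118]
tool_rot: [-0.004, 0.717, 0.697, -0.004]
wrist_force: [-3.7, -4.1, -19.0]
width: 0.175
finger_force: 30.5
```

Run:
```python
from h import *
g=cams.grab_frame("scene"); w=cams.grab_frame("wrist")
a=cv2.resize(g["frame"][200:340,190:360],(520,428)); b=cv2.resize(w["frame"][150:300,240:420],(280,233))
im=np.zeros((428,800,3),np.uint8); im[:,:520]=a; im[:233,520:]=b; cv2.imwrite("pics/s4.png",im[...,::-1])
```

```text
(no output)
```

View pics/s4.png

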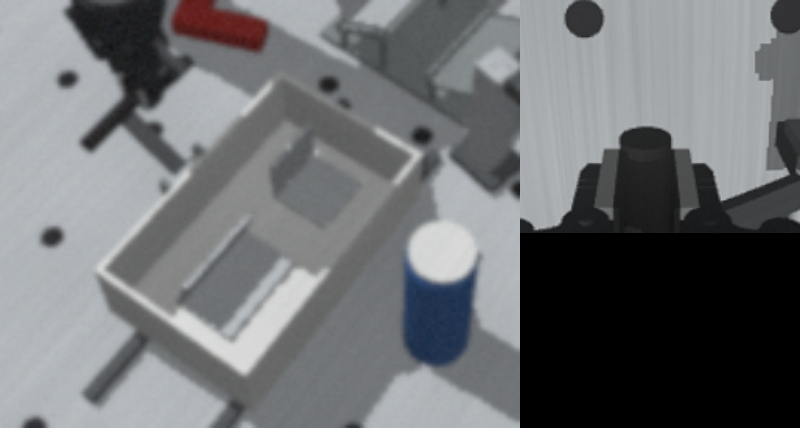

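move_arm:
  commands: "-1 0 .01 -.05 0 0 0;-1 0 0 -.03 0 0 0;-1 0 0 0 0 0 0;0 0 0 .1 0 0 0;0 0 0 0 0 0 0;0 0 0 0 0 0 0;0 0 0 0 0 0 0;0 0 0 0 0 0 0"

```text
t: 25.13
eef_pos: [0.4471, -0.1748, 0.1221]
tool_rot: [0.001, 0.716, 0.698, 0.001]
wrist_force: [-0.3, -1.0, 0.4]
width: 0.498
finger_force: 0.0
```

move_arm:
  commands: "0 0 0 -.5 0 0 0;0 0 0 -.8 0 0 0;0 0 0 -.8 0 0 0;0 0 0 -.8 0 0 0;0 0 0 -.8 0 0 0;0 0 0 -.5 0 0 0;0 1 0 0 0 0 0;0 1 0 0 0 0 0;0 1 0 0 0 0 0;0 1 0 0 0 0 0;0 1 0 0 0 0 0;0 1 0 0 0 0 0;0 1 0 0 0 0 0;0 1 0 0 0 0 0;0 .5 0 0 0 0 0;0 0 0 0 0 0 0;0 0 0 0 0 0 0"

```text
t: 26.55
eef_pos: [0.4508, 0.0382, 0.2256]
tool_rot: [-0.001, 0.716, 0.698, -0.001]
wrist_force: [-0.2, -1.5, 0.0]
width: 0.502
finger_force: 0.0
```

Run:
```python
from h import *
g=cams.grab_frame("top"); o=dict(np.load("top.npz")); v,u=np.mgrid[:400,:640]
for n,G in(("before",o),("now",g)):
    P=cloud(G); q=(G["frame"].max(-1)<60)&(u>395)&(u<450)&(v>236)&(v<265)&(P[...,2]>.03)&(P[...,2]<.2)
    vs,us=np.where(q); print(n,q.sum(),np.median(P[q],0).round(4),us.min(),us.max(),np.median(vs))
    r=(u>345)&(u<490)&(v>145)&(v<225)&(P[...,2]>.1)&(P[...,2]<.12); print("rim y",np.percentile(P[r][:,1],[1,99]).round(3))
print(sensors.get_state()["wrist_force"].round(1))
cv2.imwrite("pics/t5.png",cv2.resize(g["frame"][90:320,150:490],None,fx=2.3,fy=2.3)[...,::-1])
```

```text
before 232 [ 0.4382 -0.199   0.1279] 404 440 249.0
rim y [-0.33  -0.078]
now 200 [ 0.4409 -0.1987  0.1346] 405 441 248.0
rim y [-0.33  -0.078]
[-0.1 -0.2  0.4]
```

View pics/t5.png

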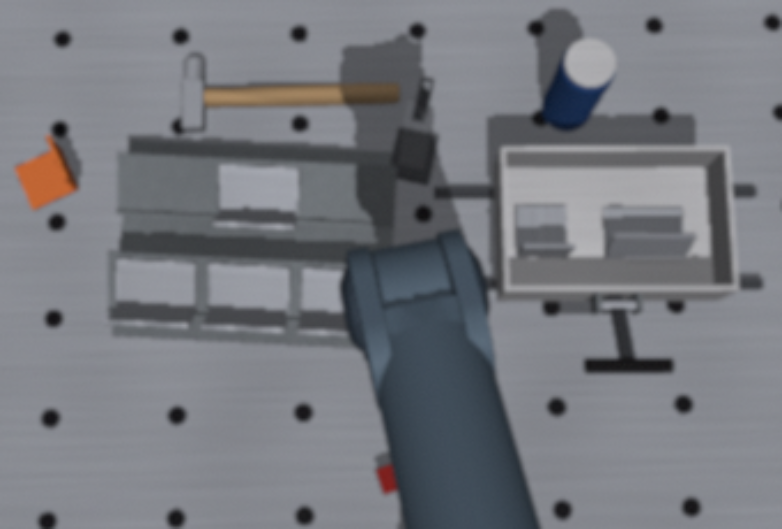

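The top view shows both faulty brackets in the bin at (543,230) and (648,230), and the cart's rim hasn't moved. The lever bar at (628,365) is up, about 7 mm higher than at the start. The bystanders and good brackets look untouched, so I'm handing in.

```bash
python3 -c "
from bench import job
print(job.hand_in())"
```

```text
the job is handed in; nothing more can be done
None
```

I locked the brake, put the short and bent brackets in the bin, flicked the brake lever back up to its stop, and handed the job in at about 27 s; the cart had not moved and no verdict came back.

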